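# Nest the bench pans

## Robot

A 6-joint arm with a two-finger parallel gripper is mounted at the origin on the work surface. World frame = base frame: x ahead of the robot, y to its left, z up, the work surface at z = 0. Lengths are in m, angles in rad, forces in N, time in s.
With the tool pointing down it reaches from about 0.325 to 0.925 m from the base axis. Payload 3.1 kg.
Tool frame: the origin (TCP) lies midway between the tips of the shut fingers; the grasp point (between the pads) lies 19 mm behind it; z points along the fingers, y is the direction in which the jaws open and shut (so a half turn about z gives the same grasp; the last joint's range is limited). The gripper opens to 85 mm and grips with 20 to 120 N. Pads are 22 mm wide; open, the fingers measure 114 mm over their backs; the gripper's body (76 mm by 85 mm) begins 54 mm behind the grasp point. The pads swing forward as they close: fully open they stand 13 mm farther back than shut.
Start: joints at [-1.461, 0.217, 1.613, -0, 1.311, -0.112], TCP at [0.138, -0.61, 0.231] pointing down, gripper open.
Joint ranges: [-2.75, 2.75], [-0.78, 2.1], [0.31, 2.55], [-1.13, 4.27], [0.13, 2.63], [-2.58, 2.58]. Speed limits (rad/s): [2.79, 2.79, 3.14, 3.14, 3.14, 3.14].

## Interface

Orientations are given as a rotation vector (axis times angle).
In Python, from workcell import arm, eyes, finish_job gives the robot as it stands. The module is installed in compiled form; this text tells all that it offers.
- The arm moves only by the tool jog_arm, never from a script. Its argument "motion" is one flat list of numbers, 5 for each row, row after row: the shift along the tool's x, y, z in units of 40 mm (1.0 is 40 mm), then the turn about the tool's z in units of 8 degrees (1.0 is 8 degrees), then the closure in counts, from 0 (fully open) to 255 (shut). In form: [tx, ty, tz, turn, grip, tx, ty, tz, turn, grip, ...]. A call has 1 to 8 rows; each row is the pose to reach, as a shift and turn from the pose commanded when the call began, along the tool's axes at that moment; what a row does not reach only later rows make up. A row lasts 1/8 s, in which the tool goes at most 62.5 mm and 10.7 degrees, less where a joint would pass 70% of its speed; a pose out of reach is approached as far as the arm can. A call with a gripper value outside its range is refused whole. The fingers move at their own pace and stop on an object; "squeeze" is the grip in N (left out, the last holds). Time passes only in rows, so rows that repeat a pose let the fingers close. It gives the time, the measured TCP pose, the force and the opening at its end, in the units of the state.
- arm.get_obs(): the state, without advancing time (a new reading comes with each control period).
- eyes.grab_frame(name): name is "scene" or "top" or "wrist"; returns (picture, depth): 384x512x3 uint8, red, green, blue; 384x512 float32, m along the optical axis (not along the pixel's ray), 0 where there is no reading.
- eyes.camera_info(name): a dict with "intrinsics" (3x3 intrinsics, pixels), "pose" (4x4, takes a point from camera to world coordinates); the wrist camera has in their place "T_tool_cam" (4x4, takes a point from camera to tool coordinates, whose origin is the TCP and whose axes are the flange's). Camera axes: x right, y down, z forward; pixel columns grow to the right and rows downward; lengths in m; the calibration is good to about 2 mm. A picture is of the moment at which its call begins: read the wrist's pose just before it. camera_info takes no time and is no camera call.
- finish_job(): hands the job in, once; it reports no verdict.
The state is a dict: "time": time; "joint_pos": joint angles; "joint_velocities": joint speeds; "tau": joint torques, N m; "tool_pos": TCP position; "tool_rot": TCP orientation; "contact_force": force on the tool from outside, world axes, zero at the start; "moment": the same for the moment, N m; "grip_width": opening from 0.0 (shut) to 1.0 (fully open).
Only numpy, scipy, OpenCV 4.12 (cv2) and the standard library are available. Lean on these libraries where they do the work, as an engineer would, in place of code of your own. Each camera call takes 0.05 s, during which the arm holds its last target.

## Task

Put the jeweller's scoop pans away: slide the medium pan end wall first into the mouth of the large one that is screwed to the bench, and the small one into the medium one, each pushed fully home against the end wall of the pan around it and sitting flat and straight. Keep the pans level on the bench as you slide them - do not lift or tip them - and do not disturb the jar, hammer or ring mandrel.

Things in the scene. Friction and masses are not known exactly. Their poses are not given: they have to be found in the camera images.
- large_pan: largest of three polished steel scoop pans (friction about 0.35), like dustpans: floor, two side walls, end wall, open mouth: 160 mm long, 48 high, sheet 3; outside width 100 at the end wall growing evenly to 132 at the mouth. Origin: centre of underside at mid length; +x from mouth to end wall, z up. Screwed to the bench, cannot move; mouth faces roughly to the robot's right, towards the other pans.
- large_pan_inner (a point): middle of the inside face of the large pan's end wall, 20 mm above its underside (77 mm along +x from the pan's origin), axes as the pan's
- medium_pan: middle one of three polished steel scoop pans (friction about 0.35), like dustpans: floor, two side walls, end wall, open mouth: 130 mm long, 42 high, sheet 3; outside width 84 at the end wall growing evenly to 110 at the mouth. Origin: centre of underside at mid length; +x from mouth to end wall, z up. Loose, 0.4-0.65 kg, end wall roughly towards the large pan's mouth. Home in the large pan it has 5 mm play each side.
- medium_pan_inner (a point): middle of the inside face of the medium pan's end wall, 20 mm above its underside (62 mm along +x from the pan's origin), axes as the pan's. Closed fingers can stand in the pan and push the end wall from here
- medium_pan_outer (a point): middle of the outside face of the medium pan's end wall, 20 mm above its underside (65 mm along +x from the pan's origin), axes as the pan's. Below it the last 30 mm of floor slopes up by 6 mm, inside and underneath, so that the pan, pushed end wall first, climbs over another pan's 3 mm floor edge
- small_pan: smallest of three polished steel scoop pans (friction about 0.35), like dustpans: floor, two side walls, end wall, open mouth: 100 mm long, 36 high, sheet 3; outside width 68 at the end wall growing evenly to 88 at the mouth. Origin: centre of underside at mid length; +x from mouth to end wall, z up. Loose, 0.2-0.4 kg, beside the medium pan, heading likewise; either may be the nearer. Home in the medium pan it has 5 mm play each side.
- small_pan_outer (a point): middle of the outside face of the small pan's end wall, 20 mm above its underside (50 mm along +x from the pan's origin), axes as the pan's. Below it the last 30 mm of floor slopes up by 6 mm, inside and underneath, so that the pan, pushed end wall first, climbs over another pan's 3 mm floor edge
- small_pan_inner (a point): middle of the inside face of the small pan's end wall, 20 mm above its underside (47 mm along +x from the pan's origin), axes as the pan's. Closed fingers can stand in the pan and push the end wall from here
- flux_jar: amber glass jar with a dark lid, 64 mm across, 85 mm high, a loose bystander beyond the pans; origin: centre of its underside
- hammer: bench hammer, 220 mm long, lying at the far right, a loose bystander; origin at its underside, near the middle, handle to its -x
- ring_mandrel: upright tapered steel ring mandrel, 150 mm high, on a round foot 64 mm across, a loose bystander on the left near the robot; origin: centre of its underside
Not all that is in view belongs to the job. What is shaped like the large_pan but black or yellow is not meant.

How it is judged:
By the outcome, as a careful person would: the job done as asked, in the order asked, and still so for the second after the job is handed in, with the robot touching nothing.
It also fails if it takes over 64 s, if anything falls off the work surface, if the arm or the gripper's body presses on something with over 40 N, if the wrist force passes 120 N, or if a joint passes its speed limit or range.

## Working session

There is one attempt and no reset: what is moved stays moved. The work goes in short steps, Python scripts to look and compute and a tool call to move; the robot and the scene stay as the last step left them, time stands still between calls to the robot, and variables do not carry over. Pictures are saved under pics/ and viewed, and the job is handed in when it is done.

Besides the shell and the picture viewer there is one more tool, called as name(argument=value, ...), one argument or row to a line, values as JSON. jog_arm: Moves the arm, as the interface text tells. Its arguments: {"type":"object","properties":{"motion":{"type":"array"},"squeeze":{"type":"number"}},"required":["motion"]}

```bash
mkdir -p pics; python3 - <<'E'
from workcell import arm, eyes
import cv2, numpy as np
print(arm.get_obs())
for n in ["scene","top"]:
    p,d=eyes.grab_frame(n); cv2.imwrite(f"pics/{n}0.png",p[:,:,::-1]); np.savez(f"{n}0.npz",p=p,d=d)
    print(eyes.camera_info(n))
print(eyes.camera_info("wrist"))
E
```

```text
{'time': 0.0, 'joint_pos': array([-1.46116970e+00,  2.17763962e-01,  1.61494445e+00,  1.29218086e-05,
        1.31132729e+00, -1.12182944e-01]), 'joint_velocities': array([ 2.25454507e-04,  2.55100359e-03, -7.67902966e-05,  1.15605843e-03,
        6.53790318e-04, -8.08512055e-04]), 'tau': array([ 2.48511380e-03, -3.96844196e+01, -3.03854370e+01, -8.91689683e-05,
        9.60898236e-03, -7.36085241e-06]), 'tool_pos': array([ 0.13744138, -0.60884966,  0.22995683]), 'tool_rot': array([-3.11986442e+00, -3.47428267e-01, -2.44976184e-05]), 'contact_force': array([-0.66030633,  0.63513763,  0.19022458]), 'moment': array([0.03621418, 0.00131994, 0.01226902]), 'grip_width': 0.9985949531773771}
{'intrinsics': array([[386.15493339,   0.        , 257.11677293],
       [  0.        , 386.15493339, 198.51785624],
       [  0.        ,   0.        ,   1.        ]]), 'pose': array([[-0.84550684,  0.38647998, -0.36844459,  0.87475335],
       [ 0.53383008,  0.62730541, -0.56702149,  0.70631071],
       [ 0.01198483, -0.67610735, -0.73670565,  0.8062518 ],
       [ 0.        ,  0.        ,  0.        
[... 267 characters left out ...]
.99993702, -0.00818641, -0.00767764,  0.12827197],
       [ 0.00860768, -0.12039867, -0.9926883 ,  1.20413247],
       [ 0.        ,  0.        ,  0.        ,  1.        ]])}
{'intrinsics': array([[342.25469291,   0.        , 257.29326845],
       [  0.        , 342.25469291, 198.40545336],
       [  0.        ,   0.        ,   1.        ]]), 'T_tool_cam': array([[ 2.39584744e-05, -9.59320437e-01, -2.82319497e-01,
         7.15631762e-02],
       [ 9.99999999e-01,  3.00395898e-05, -1.72114150e-05,
         4.29303911e-04],
       [ 2.49920240e-05, -2.82319496e-01,  9.59320437e-01,
        -1.41427044e-01],
       [ 0.00000000e+00,  0.00000000e+00,  0.00000000e+00,
         1.00000000e+00]])}
```

View pics/scene0.png

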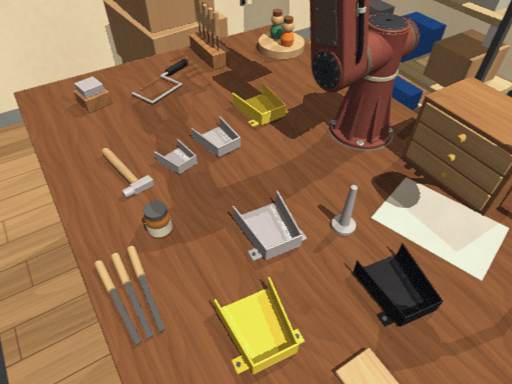

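View pics/top0.png

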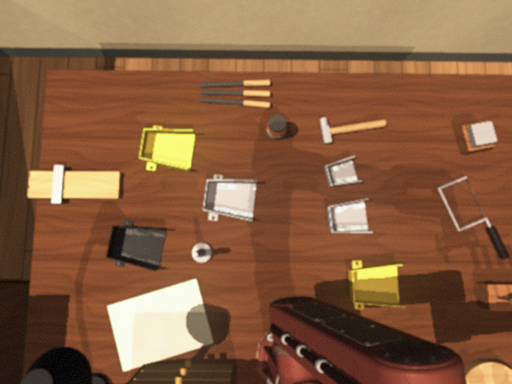

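The top view shows three grey steel pans: large (230,198), medium (349,216), small (342,171). The look-alikes are yellow at (168,147) and (375,285) and black at (138,246), so they don't fit. I'll confirm in an enlarged crop.

```bash
python3 - <<'E'
import cv2, numpy as np
p=np.load("top0.npz")["p"]
c=cv2.resize(p[140:245,190:390],None,fx=4,fy=4,interpolation=cv2.INTER_CUBIC)
cv2.imwrite("pics/crop_top0.png",c[:,:,::-1])
p=np.load("scene0.npz")["p"]
c=cv2.resize(p[110:265,145:315],None,fx=3.8,fy=3.8,interpolation=cv2.INTER_CUBIC)
cv2.imwrite("pics/crop_scene0.png",c[:,:,::-1])
E
```

```text
(no output)
```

View pics/crop_top0.png

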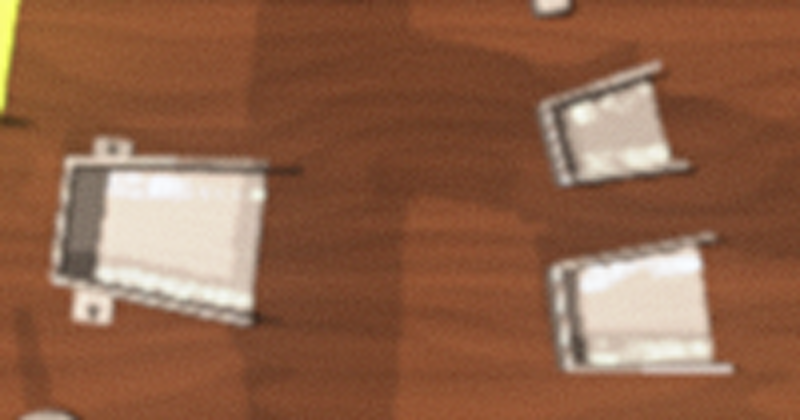

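View pics/crop_scene0.png

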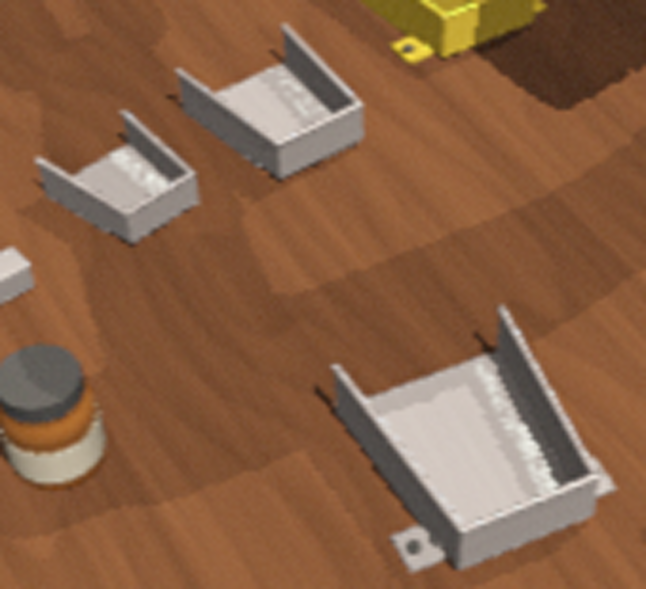

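```bash
cat > h.py <<'E'
import numpy as np, cv2
from workcell import arm, eyes
DIM=dict(large=(.160,.048,.100,.132),medium=(.130,.042,.084,.110),small=(.100,.036,.068,.088))
def ray(info,px,z,pose=None):
    K=info["intrinsics"];T=info["pose"] if pose is None else pose
    px=np.atleast_2d(px).astype(float)
    d=np.c_[(px[:,0]-K[0,2])/K[0,0],(px[:,1]-K[1,2])/K[1,1],np.ones(len(px))]@T[:3,:3].T
    o=T[:3,3]; s=(z-o[2])/d[:,2]
    return (o+d*s[:,None])[:,:2]
def fit(name,W):
    # W: world xy in order end(-y),end(+y),mouth(-y),mouth(+y) in pan axes ; outer rim corners
    L,h,we,wm=DIM[name]
    M=np.array([[L/2,-we/2],[L/2,we/2],[-L/2,-wm/2],[-L/2,wm/2]])
    mc=M.mean(0);wc=W.mean(0);A=(M-mc);B=(W-wc)
    th=np.arctan2((A[:,0]*B[:,1]-A[:,1]*B[:,0]).sum(),(A*B).sum())
    R=np.array([[np.cos(th),-np.sin(th)],[np.sin(th),np.cos(th)]])
    t=wc-R@mc
    res=W-(M@R.T+t)
    return t,np.degrees(th),res
E
python3 - <<'E'
from h import *
P=dict(top=dict(large=[(68,158),(53,278),(267,162),(255,322)],medium=[(551,266),(565,370),(715,237),(732,369)],small=[(543,104),(563,184),(660,66),(690,166)]),
scene=dict(large=[(462,531),(597,485),(335,368),(503,310)],medium=[(280,150),(362,103),(180,72),(285,28)],small=[(132,215),(197,178),(38,160),(126,115)]))
for c,(f,o) in dict(top=(4,(190,140)),scene=(3.8,(145,110))).items():
    info=eyes.camera_info(c)
    for n,q in P[c].items():
        W=ray(info,np.array(q)/f+np.array(o)-0.5+.5/f,DIM[n][1])
        t,th,r=fit(n,W); print(c,n,t.round(4),round(th,2),(r*1e3).round(1).tolist())
for c,px in [("top",[(277,121),(202,252)])]:
    print(ray(eyes.camera_info(c),px,[.085,.1][0]))
E
```

```text
top large [0.5072 0.198 ] 84.28 [[0.1, 1.5], [1.9, 1.3], [-1.8, 0.8], [-0.3, -3.6]]
top medium [ 0.4455 -0.1902] 95.76 [[-0.0, 3.2], [-0.2, 1.8], [-1.2, -2.8], [1.5, -2.2]]
top small [ 0.5944 -0.1734] 103.8 [[0.0, 1.6], [-0.6, 2.5], [-0.6, -1.3], [1.1, -2.8]]
scene large [0.509  0.2008] 83.14 [[-3.4, -1.3], [2.4, 2.5], [-0.2, -0.2], [1.3, -1.0]]
scene medium [ 0.448  -0.1893] 96.64 [[1.9, 3.8], [-0.9, -3.8], [-2.3, -1.9], [1.3, 1.8]]
scene small [ 0.5968 -0.1702] 103.25 [[-3.8, -0.3], [0.8, 2.6], [0.3, -3.5], [2.7, 1.2]]
[[0.74973695 0.04820359]
 [0.33253367 0.27840336]]
```

The crop confirms the choice: the three plain steel pans are large at crop (160,240), medium (640,310) and small (615,130). The top and scene fits agree to within about 3 mm. Next I move above the medium pan with the tool x axis along the pan's +x.

```bash
cat >> h.py <<'E'
from scipy.spatial.transform import Rotation as Rn
def state():
    o=arm.get_obs(); R=Rn.from_rotvec(o["tool_rot"]).as_matrix()
    return o,np.array(o["tool_pos"]),R,np.degrees(np.arctan2(R[1,0],R[0,0]))
def plan(*wps):
    """world waypoints (x,y,z,yaw_deg) -> tool units"""
    o,p,R,yaw=state()
    print("t",round(o["time"],2),"pos",p.round(4),"yaw",round(yaw,2),"F",np.round(o["contact_force"],1),"grip",round(o["grip_width"]*85,1))
    for w in wps:
        d=R.T@(np.array(w[:3])-p)/.04
        print("   ",[round(float(v),2) for v in d],round((yaw-w[3])/8,2))
def local(t,th,x,y=0):
    c,s=np.cos(np.radians(th)),np.sin(np.radians(th)); return np.array([t[0]+c*x-s*y,t[1]+s*x+c*y])
E
python3 -c "
from h import *
plan((.443,-.153,.20,96.2))"
```

```text
t 0.1 pos [ 0.1374 -0.609   0.2301] yaw 12.71 F [ 0.  -0.   0.6] grip 85.2
    [9.96, -9.44, 0.77] -10.44
```

jog_arm(
  motion=[9.96,-9.44,0.77,-10.44,0,9.96,-9.44,0.77,-10.44,0,9.96,-9.44,0.77,-10.44,0,9.96,-9.44,0.77,-10.44,0,9.96,-9.44,0.77,-10.44,0,9.96,-9.44,0.77,-10.44,0,9.96,-9.44,0.77,-10.44,0,9.96,-9.44,0.77,-10.44,0],
)

```text
time: 1.1
tool_pos: [0.416, -0.193, 0.203]
tool_rot: [2.092, 2.344, 0.0]
contact_force: [1.1, -1.0, 0.0]
grip_width: 0.994
```

```bash
python3 -c "
from h import *
plan((.443,-.153,.20,96.2))"
```

```text
t 1.1 pos [ 0.416 -0.193  0.203] yaw 96.5 F [ 1.1 -1.   0. ] grip 84.5
    [0.92, 0.78, 0.08] 0.04
```

jog_arm(
  motion=[0,0,0,0,0,0,0,0,0,0],
)

```text
time: 1.35
tool_pos: [0.4151, -0.1949, 0.203]
tool_rot: [-2.097, -2.339, 0.001]
contact_force: [-0.9, -0.3, 0.4]
grip_width: 1.001
```

```bash
python3 - <<'E'
from h import *
plan((.443,-.153,.20,96.2))
o,p,R,y=state()
T=np.eye(4);T[:3,:3]=R;T[:3,3]=p
im,d=eyes.grab_frame("wrist"); cv2.imwrite("pics/w1.png",im[:,:,::-1]); np.savez("w1.npz",p=im,d=d,T=T)
im,d=eyes.grab_frame("top"); cv2.imwrite("pics/t1.png",im[:,:,::-1])
E
```

```text
t 1.35 pos [ 0.4151 -0.1949  0.203 ] yaw 96.26 F [-0.9 -0.3  0.4] grip 85.1
    [0.96, 0.81, 0.07] 0.01
```

View pics/w1.png

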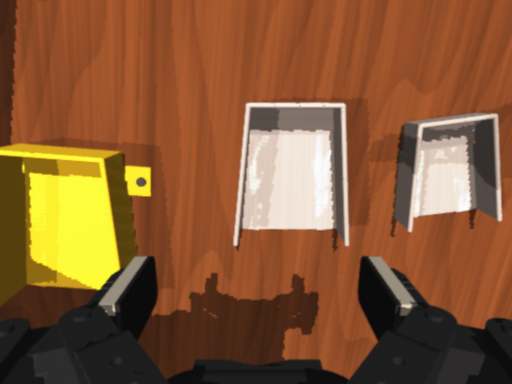

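```bash
python3 - <<'E'
from h import *
z=np.load("w1.npz"); p=z["p"]
c=cv2.resize(p[90:260,220:515],None,fx=2.7,fy=2.7,interpolation=cv2.INTER_CUBIC)
cv2.imwrite("pics/cw1.png",c[:,:,::-1])
E
```

```text
(no output)
```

View pics/cw1.png

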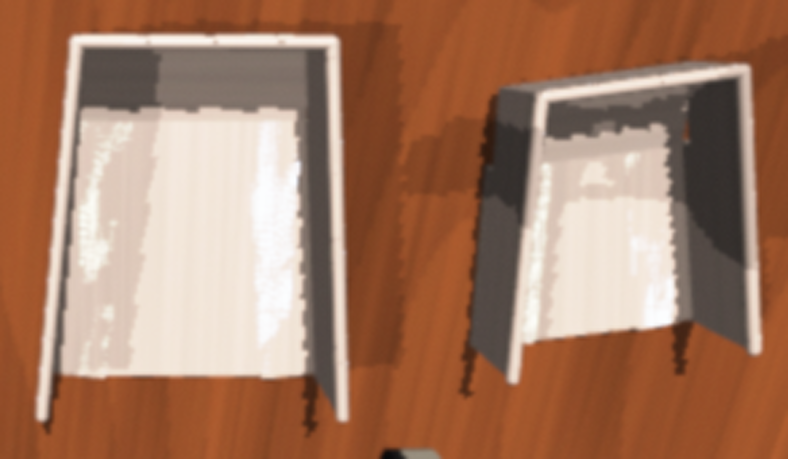

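```bash
python3 - <<'E'
from h import *
z=np.load("w1.npz"); info=eyes.camera_info("wrist"); T=z["T"]@info["T_tool_cam"]
P=dict(medium=[(338,38),(71,38),(348,420),(37,420)],small=[(750,66),(535,92),(761,355),(508,383)])
for n,q in P.items():
    W=ray(info,(np.array(q)+.5)/2.7-.5+np.array((220,90)),DIM[n][1],T)
    t,th,r=fit(n,W); print(n,t.round(4),round(th,2),(r*1e3).round(1).tolist())
    if n=="medium":
        a=local(t,th,35); plan((*a,.1,th),(*a,.018,th),(*local(t,th,47),.018,th))
E
```

```text
medium [ 0.447  -0.1906] 96.22 [[0.1, 0.5], [-0.1, 0.4], [0.3, -0.4], [-0.3, -0.5]]
t 1.45 pos [ 0.4148 -0.1961  0.2032] yaw 96.1 F [ 0.4 -0.3  0.5] grip 85.0
    [875.05, -1.06, 2.37] -0.02
    [875.05, -1.06, 4.42] -0.02
    [1175.05, -1.7, 4.35] -0.02
small [ 0.5965 -0.1721] 103.71 [[0.1, 0.6], [-1.2, 1.0], [1.2, -1.1], [-0.1, -0.5]]
```

```bash
python3 - <<'E'
from h import *
t,th=(.447,-.1906),96.22
a=local(t,th,.035); plan((*a,.1,th),(*a,.018,th))
E
```

```text
t 1.45 pos [ 0.4148 -0.1961  0.2032] yaw 96.1 F [ 0.4 -0.3  0.5] grip 85.0
    [0.93, 0.81, 2.58] -0.02
    [0.93, 0.82, 4.63] -0.02
```

jog_arm(
  motion=[0.93,0.81,0.8,0,135,0.93,0.81,1.6,0,135,0.93,0.81,2.4,0,135,0.93,0.81,2.6,0,135,0.93,0.81,2.6,0,135],
)

```text
time: 2.08
tool_pos: [0.4431, -0.1555, 0.0993]
tool_rot: [-2.1, -2.336, 0.0]
contact_force: [-0.2, 0.2, -1.1]
grip_width: 0.473
```

```bash
cat > snap.py <<'E'
from h import *
import sys
n=sys.argv[1]
o,p,R,y=state()
T=np.eye(4);T[:3,:3]=R;T[:3,3]=p
for c in sys.argv[2:]:
    im,d=eyes.grab_frame(c); cv2.imwrite(f"pics/{c[0]}{n}.png",im[:,:,::-1]); np.savez(f"{c[0]}{n}.npz",p=im,d=d,T=T)
plan((p[0],p[1],p[2],y))
E
python3 snap.py 2 wrist
python3 - <<'E'
from h import *
t,th=(.447,-.1906),96.22
a=local(t,th,.035); plan((*a,.018,th))
E
```

```text
t 2.12 pos [ 0.444  -0.1557  0.1002] yaw 96.12 F [-0.3 -0.2 -0. ] grip 39.7
    [0.01, -0.02, 0.02] 0.0
t 2.12 pos [ 0.444  -0.1557  0.1002] yaw 96.12 F [-0.3 -0.2 -0. ] grip 39.7
    [0.0, -0.02, 2.06] -0.01
```

View pics/w2.png

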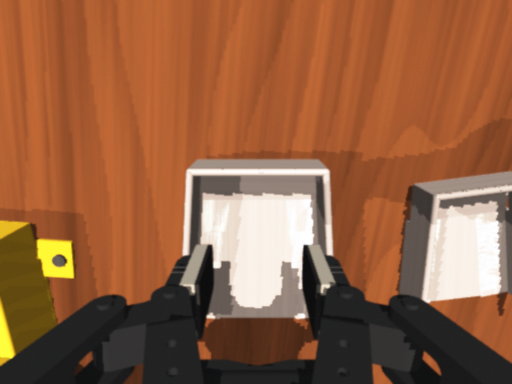

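jog_arm(
  motion=[0,-0.02,0.8,0,135,0,-0.02,1.6,0,135,0,-0.02,2.05,0,120,0,-0.02,2.05,0,120],
)

```text
time: 2.62
tool_pos: [0.4427, -0.1549, 0.0174]
tool_rot: [-2.098, -2.338, 0.0]
contact_force: [0.2, -0.2, 0.6]
grip_width: 0.529
```

jog_arm(
  motion=[0.2,-0.02,0,0,120,0.35,-0.02,0,0,120,0.5,-0.02,0,0,120],
)

```text
time: 3.0
tool_pos: [0.4409, -0.1351, 0.0185]
tool_rot: [2.094, 2.337, 0.0]
contact_force: [-0.8, -2.5, 0.5]
grip_width: 0.527
```

```bash
python3 snap.py 3 wrist scene
```

```text
t 3.1 pos [ 0.4403 -0.1344  0.018 ] yaw 96.28 F [0.7 0.9 0.1] grip 44.9
    [-0.02, 0.01, -0.01] 0.0
```

View pics/w3.png

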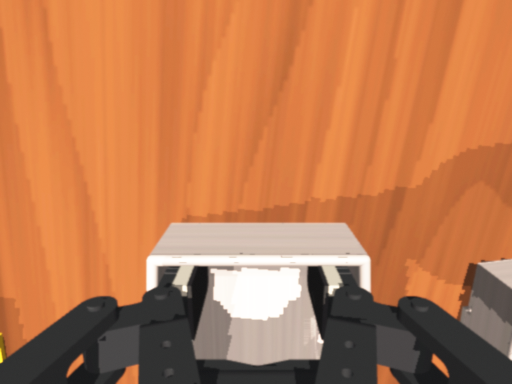

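View pics/s3.png

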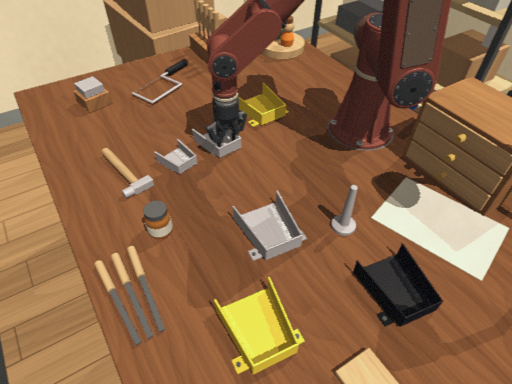

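```bash
cat >> h.py <<'E'
def arc(segs,step=.0125,start=None):
    """segs: (length, yaw_end); moves along heading; prints rows in units from the present pose"""
    o,p,R,yaw=state(); x,y,a=p[0],p[1],yaw
    z=p[2]; rows=[]
    for L,ye in segs:
        n=max(1,int(round(L/step)));da=(ye-a)/n
        for i in range(n):
            m=np.radians(a+da/2); x+=L/n*np.cos(m); y+=L/n*np.sin(m); a+=da; rows.append((x,y,z,a))
    plan(*rows); print(np.round(rows[-1],4))
E
python3 -c "
from h import *
arc([(.1,68)])"
```

```text
t 3.1 pos [ 0.4403 -0.1344  0.018 ] yaw 96.28 F [0.7 0.9 0.1] grip 44.9
    [0.31, 0.01, -0.0] 0.44
    [0.62, 0.04, -0.0] 0.88
    [0.93, 0.09, -0.0] 1.33
    [1.24, 0.15, -0.0] 1.77
    [1.54, 0.24, -0.0] 2.21
    [1.83, 0.34, -0.0] 2.65
    [2.12, 0.47, -0.0] 3.09
    [2.4, 0.6, -0.0] 3.53
[ 4.539e-01 -3.630e-02  1.800e-02  6.800e+01]
```

jog_arm(
  motion=[0.31,0.01,0,0.44,120,0.62,0.04,0,0.88,120,0.93,0.09,0,1.33,120,1.24,0.15,0,1.77,120,1.54,0.24,0,2.2,120,1.83,0.34,0,2.65,120,2.12,0.47,0,3.1,120,2.4,0.6,0,3.5,120],
)

```text
time: 4.1
tool_pos: [0.4535, -0.0367, 0.0176]
tool_rot: [2.601, 1.76, -0.001]
contact_force: [-0.5, -2.8, 1.0]
grip_width: 0.528
```

```bash
python3 snap.py 4 wrist top
```

```text
t 4.2 pos [ 0.4535 -0.036   0.0174] yaw 68.3 F [-1.6 -1.1  0.2] grip 45.1
    [-0.02, 0.01, -0.0] 0.02
```

View pics/w4.png

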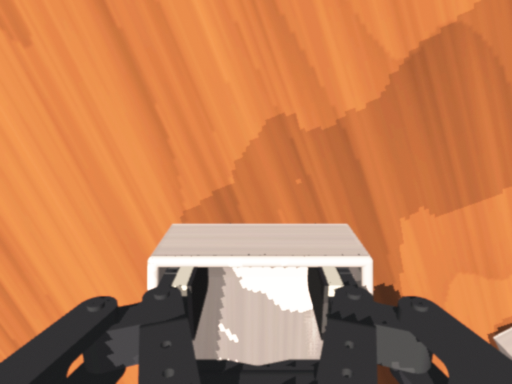

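View pics/t4.png

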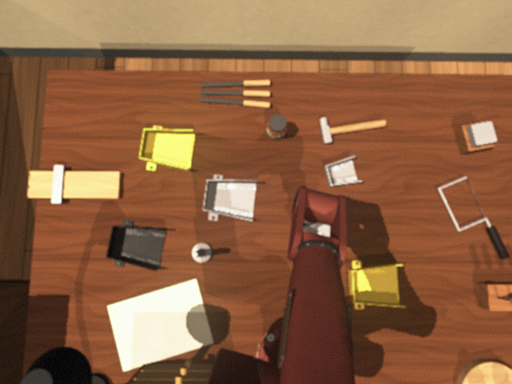

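The medium pan is following flush (wrist view: end wall across 148–372, row 260). Next is a straight stretch, then the turn.

```bash
python3 -c "
from h import *
arc([(.06,68),(.04,77)])"
```

```text
t 4.2 pos [ 0.4535 -0.036   0.0174] yaw 68.3 F [-1.6 -1.1  0.2] grip 45.1
    [0.3, 0.0, 0.0] 0.01
    [0.6, 0.0, 0.0] 0.01
    [0.9, 0.0, 0.0] 0.02
    [1.2, 0.0, 0.0] 0.03
    [1.5, 0.0, 0.0] 0.04
    [1.83, -0.0, 0.0] -0.34
    [2.17, -0.03, 0.0] -0.71
    [2.5, -0.07, 0.0] -1.09
[4.878e-01 5.780e-02 1.740e-02 7.700e+01]
```

jog_arm(
  motion=[0.3,0,0,0,120,0.6,0,0,0,120,0.9,0,0,0,120,1.2,0,0,0,120,1.5,0,0,0,120,1.83,0,0,-0.34,120,2.17,-0.03,0,-0.7,120,2.4,-0.07,0,-1.09,120],
)

```text
time: 5.2
tool_pos: [0.4866, 0.0544, 0.0173]
tool_rot: [2.455, 1.96, 0.0]
contact_force: [-0.8, -2.8, 0.1]
grip_width: 0.531
```

```bash
python3 snap.py 5 wrist top
```

```text
t 5.3 pos [0.4869 0.0546 0.0175] yaw 77.09 F [-0.5  0.   0. ] grip 44.5
    [-0.01, -0.01, 0.0] -0.01
```

View pics/w5.png

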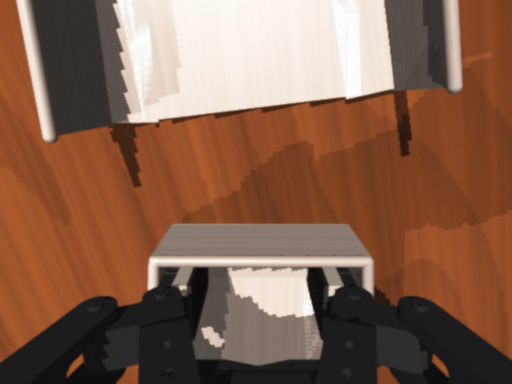

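```bash
python3 - <<'E'
from h import *
z=np.load("w5.npz"); info=eyes.camera_info("wrist"); T=z["T"]@info["T_tool_cam"]
W=ray(info,[(43,140),(462,91)],.048,T); print(W, np.linalg.norm(W[0]-W[1]))
m=W.mean(0); d=W[1]-W[0]; th=np.degrees(np.arctan2(d[0],-d[1])); th=np.degrees(np.arctan2(d[1],d[0]))+90
print("mouth mid",m,"yaw",th,"origin",local(m,th,.08))
F=ray(info,[(118,124),(390,92)],.003,T);d=F[1]-F[0];print(F.mean(0),np.degrees(np.arctan2(d[1],d[0]))+90)
# medium end wall outer rim corners
E_=ray(info,[(148,259),(373,259)],.042,T);d=E_[1]-E_[0];print(E_,np.degrees(np.arctan2(d[1],d[0]))+90,np.linalg.norm(d)); print(np.linalg.inv(z["T"])[:3,:3]@np.r_[E_.mean(0)-z["T"][:2,3],0])
# wall lines from rim: left wall (24,0)-(43,138) outer left edges
E
```

```text
[[0.43222849 0.12662131]
 [0.56433017 0.11197057]] 0.1329116143939217
mouth mid [0.49827933 0.11929594] yaw 83.67147332865893 origin [0.50709766 0.19880844]
[0.49912817 0.12018215] 83.673611368533
[[0.44934521 0.07654679]
 [0.53168196 0.0577643 ]] 77.14968872934614 0.08445189691080086
[1.33309812e-02 1.02926685e-03 6.16171774e-07]
```

```bash
cat >> h.py <<'E'
LT,LH=np.array([.5071,.1988]),83.67
def lw(x,y,z,dyaw=0): return (*local(LT,LH,x,y),z,LH+dyaw)
def inl(p):
    c,s=np.cos(np.radians(LH)),np.sin(np.radians(LH)); d=np.array(p[:2])-LT; return np.array([c*d[0]+s*d[1],-s*d[0]+c*d[1]])
E
python3 -c "
from h import *
print(inl(state()[1]))
plan(lw(-.1345,.0035,.0175,-5),lw(-.124,.0028,.0175,-3.3),lw(-.1135,.002,.0175,-1.6),lw(-.103,.001,.0175),lw(-.093,.001,.0175),lw(-.083,.001,.018),lw(-.073,.001,.019),lw(-.063,.001,.0205))"
```

```text
[-0.1455453   0.00422848]
t 5.3 pos [0.4869 0.0546 0.0175] yaw 77.09 F [-0.5  0.   0. ] grip 44.5
    [0.28, -0.01, -0.0] -0.2
    [0.54, -0.03, 0.0] -0.41
    [0.8, -0.04, 0.0] -0.62
    [1.07, -0.04, 0.0] -0.82
    [1.31, -0.07, 0.0] -0.82
    [1.56, -0.1, -0.01] -0.82
    [1.81, -0.13, -0.04] -0.82
    [2.06, -0.16, -0.07] -0.82
```

jog_arm(
  motion=[0.28,-0.01,0,-0.2,120,0.54,-0.03,0,-0.41,120,0.8,-0.04,0,-0.62,120,1.07,-0.04,0,-0.82,120,1.31,-0.07,0,-0.82,120,1.56,-0.1,-0.01,-0.82,120,1.81,-0.13,-0.04,-0.82,120,2.06,-0.16,-0.07,-0.82,120],
)

```text
time: 6.3
tool_pos: [0.4988, 0.1354, 0.0203]
tool_rot: [2.342, 2.092, -0.001]
contact_force: [0.8, -6.6, -1.8]
grip_width: 0.529
```

```bash
python3 snap.py 6 wrist scene; python3 -c "
from h import *
print(inl(state()[1]))"
```

```text
t 6.4 pos [0.4991 0.1363 0.0204] yaw 83.54 F [ 0.1 -0.   0.6] grip 45.0
    [-0.02, -0.0, 0.0] -0.0
[-0.06297571  0.00107906]
```

View pics/w6.png

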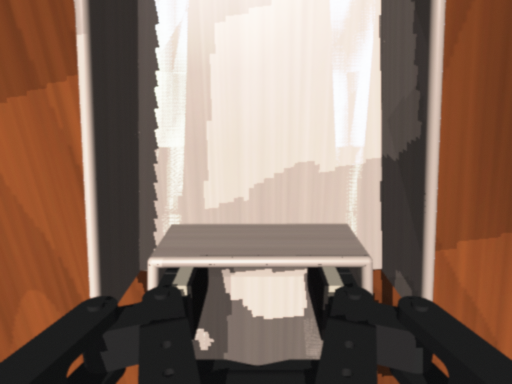

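View pics/s6.png

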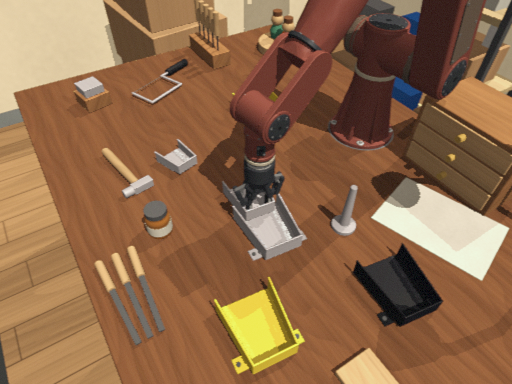

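```bash
python3 - <<'E'
from h import *
z=np.load("w6.npz"); info=eyes.camera_info("wrist"); T=z["T"]@info["T_tool_cam"];K=info["intrinsics"];d=z["d"]
for u,v in [(95,312),(150,300),(60,335),(425,312),(360,300),(20,365),(95,340)]:
    D=d[v,u]; c=np.array([(u-K[0,2])/K[0,0]*D,(v-K[1,2])/K[1,1]*D,D,1]); print((u,v),(T@c)[:3].round(3))
plan(lw(-.05,.001,.0215),lw(-.038,.001,.0215),lw(-.026,.001,.0215),lw(-.014,.001,.0215),lw(-.002,.001,.0215),lw(.01,.001,.0215),lw(.022,.001,.0215),lw(.034,.001,.0215),lw(.044,.001,.0215),lw(.05,.001,.0215),lw(.056,.001,.0215),lw(.06,.001,.0215),lw(.063,.001,.0215))
E
```

```text
(95, 312) [0.453 0.152 0.075]
(150, 300) [0.467 0.151 0.07 ]
(60, 335) [0.448 0.153 0.086]
(425, 312) [0.549 0.141 0.075]
(360, 300) [0.532 0.142 0.067]
(20, 365) [0.445 0.153 0.096]
(95, 340) [0.455 0.148 0.082]
t 6.4 pos [0.4991 0.1363 0.0204] yaw 83.54 F [ 0.1 -0.   0.6] grip 45.0
    [0.32, 0.0, -0.03] -0.02
    [0.62, 0.0, -0.03] -0.02
    [0.92, -0.0, -0.03] -0.02
    [1.22, -0.0, -0.03] -0.02
    [1.52, -0.0, -0.03] -0.02
    [1.82, -0.0, -0.03] -0.02
    [2.12, -0.0, -0.02] -0.02
    [2.42, -0.0, -0.02] -0.02
    [2.67, -0.0, -0.02] -0.02
    [2.82, -0.0, -0.02] -0.02
    [2.97, -0.0, -0.02] -0.02
    [3.07, -0.0, -0.02] -0.02
    [3.15, -0.01, -0.02] -0.02
```

jog_arm(
  motion=[0.32,0,-0.03,0,120,0.62,0,-0.03,0,120,0.92,0,-0.03,0,120,1.22,0,-0.03,0,120,1.52,0,-0.03,0,120,1.82,0,-0.03,0,120,2.12,0,-0.03,0,120,2.42,0,-0.03,0,120],
)

```text
time: 7.4
tool_pos: [0.5096, 0.2321, 0.0212]
tool_rot: [-2.344, -2.092, 0.0]
contact_force: [-0.0, -1.3, -1.0]
grip_width: 0.53
```

```bash
python3 snap.py 7 wrist; python3 -c "
from h import *
print(inl(state()[1]))"
```

```text
t 7.45 pos [0.5101 0.2336 0.0215] yaw 83.52 F [ 0.2 -0.3  0.3] grip 45.0
    [-0.04, -0.01, 0.01] 0.0
[0.03489014 0.00087825]
```

View pics/w7.png

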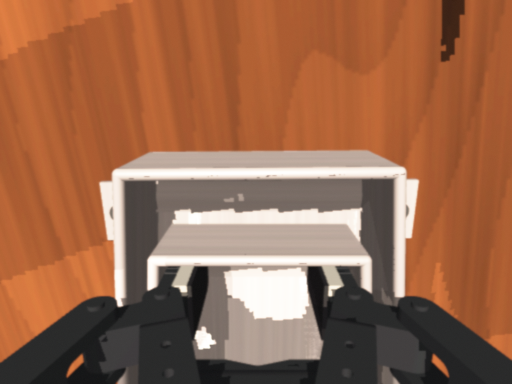

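jog_arm(
  motion=[0.2,0,0,0,120,0.38,0,0,0,120,0.52,0,0,0,120,0.62,0,0,0,120,0.68,0,0,0,120,0.72,0,0,0,120],
)

```text
time: 8.2
tool_pos: [0.5129, 0.26, 0.0214]
tool_rot: [2.344, 2.092, -0.0]
contact_force: [-0.6, -1.6, 0.5]
grip_width: 0.53
```

jog_arm(
  motion=[0.02,0,0,0,120,0.04,0,0,0,120],
)

```text
time: 8.45
tool_pos: [0.5131, 0.2615, 0.0213]
tool_rot: [2.344, 2.092, -0.0]
contact_force: [-0.5, -2.5, 1.2]
grip_width: 0.533
```

```bash
python3 snap.py 8 wrist; python3 -c "
from h import *
print(inl(state()[1]))"
```

```text
t 8.5 pos [0.5131 0.2616 0.0213] yaw 83.5 F [-0.2 -1.5  1. ] grip 44.9
    [-0.0, 0.0, -0.0] 0.0
[0.06306583 0.00099919]
```

View pics/w8.png

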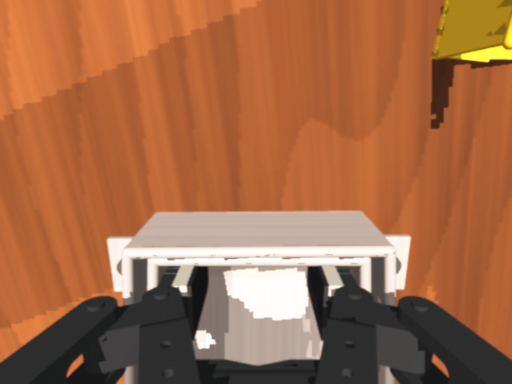

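jog_arm(
  motion=[0.03,0,0,0,120,0.06,0,0,0,120],
)

```text
time: 8.75
tool_pos: [0.5132, 0.2632, 0.0213]
tool_rot: [2.342, 2.093, -0.003]
contact_force: [-0.3, -5.4, 2.7]
grip_width: 0.527
```

jog_arm(
  motion=[0.03,0,0,0,120,0.06,0,0,0,120],
)

```text
time: 9.0
tool_pos: [0.5132, 0.2633, 0.0212]
tool_rot: [2.338, 2.093, -0.009]
contact_force: [-0.2, -12.8, 5.7]
grip_width: 0.528
```

jog_arm(
  motion=[-0.25,0,0,0,120,-0.4,0,0,0,130,-0.4,0,-0.8,0,140,-0.4,0,-1.8,0,140,-0.8,0,-3.0,0,140,-1.2,0,-3.5,0,140,-1.2,0,-3.5,0,140],
)

```text
time: 9.88
tool_pos: [0.5097, 0.2188, 0.1637]
tool_rot: [2.344, 2.089, 0.008]
contact_force: [0.3, 0.2, 0.5]
grip_width: 0.453
```

```bash
python3 snap.py 9 wrist scene
```

```text
t 9.97 pos [0.5076 0.2189 0.1605] yaw 83.48 F [-0.8  1.5 -0. ] grip 38.2
    [0.0, 0.05, -0.08] 0.01
```

View pics/w9.png

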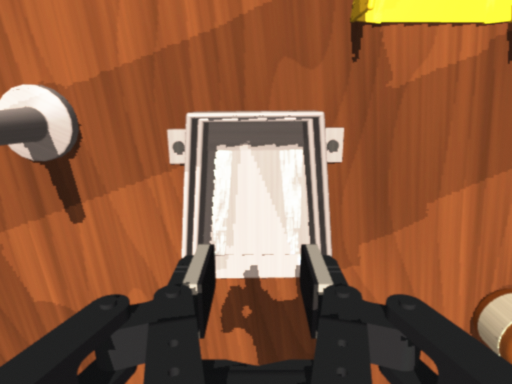

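View pics/s9.png

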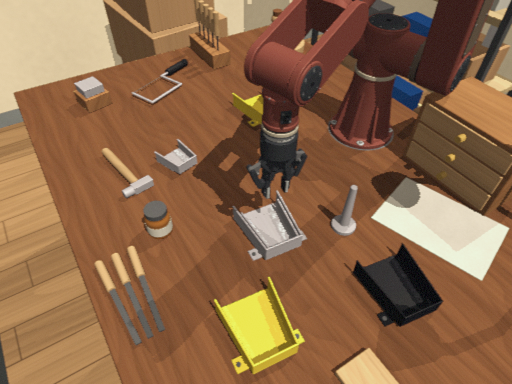

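The medium pan is home, parallel and centred (wrist: large rim cols 186–325, medium 196–317). Next is the small pan.

```bash
python3 - <<'E'
from h import *
a=local((.5965,-.1721),103.7,.020); print(a); plan((*a,.10,103.7))
E
```

```text
[ 0.59176324 -0.15266902]
t 9.97 pos [0.5076 0.2189 0.1605] yaw 83.48 F [-0.8  1.5 -0. ] grip 38.2
    [-8.99, 3.15, 1.5] -2.53
```

jog_arm(
  motion=[-1.4,0.5,0,-0.4,183,-2.8,1.0,0,-0.8,183,-4.2,1.5,0,-1.2,183,-5.6,2.0,0,-1.6,183,-7.0,2.45,0.4,-2.0,183,-8.2,2.9,0.9,-2.53,183,-8.99,3.15,1.4,-2.53,183,-8.99,3.15,1.4,-2.53,183],
)

```text
time: 10.98
tool_pos: [0.5903, -0.1536, 0.1006]
tool_rot: [-1.939, -2.463, 0.003]
contact_force: [0.2, 0.5, 0.0]
grip_width: 0.283
```

jog_arm(
  motion=[0,0,0,0,183],
)

```text
time: 11.1
tool_pos: [0.5919, -0.1516, 0.1037]
tool_rot: [-1.937, -2.469, 0.0]
contact_force: [1.1, 0.3, 0.3]
grip_width: 0.285
```

```bash
python3 snap.py 10 wrist; python3 - <<'E'
from h import *
a=local((.5965,-.1721),103.7,.020); print(a); plan((*a,.018,103.7))
z=np.load("w10.npz"); p=z["p"]
c=cv2.resize(p[120:384,100:420],None,fx=2.25,fy=2.25,interpolation=cv2.INTER_CUBIC)
cv2.imwrite("pics/cw10.png",c[:,:,::-1])
E
```

```text
t 11.15 pos [ 0.5924 -0.1514  0.1046] yaw 103.81 F [-0.7  0.4 -1. ] grip 24.0
    [-0.0, -0.01, 0.02] 0.01
[ 0.59176324 -0.15266902]
t 11.15 pos [ 0.5924 -0.1514  0.1046] yaw 103.81 F [-0.7  0.4 -1. ] grip 24.0
    [-0.03, -0.02, 2.16] 0.01
```

View pics/cw10.png

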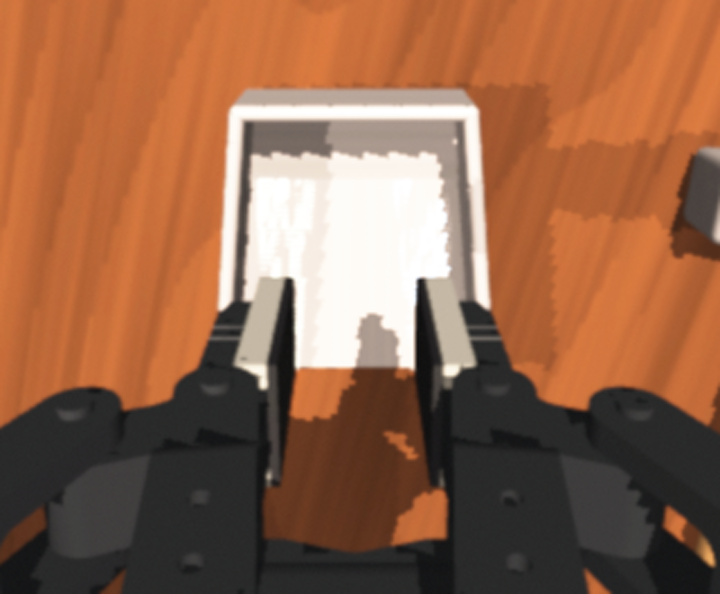

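jog_arm(
  motion=[-0.03,-0.02,0.8,0,183,-0.03,-0.02,1.6,0,183,-0.03,-0.02,2.15,0,183,-0.03,-0.02,2.15,0,174,0.17,-0.02,2.15,0,171,0.32,-0.02,2.15,0,171,0.45,-0.02,2.15,0,171,0.5,-0.02,2.15,0,171],
)

```text
time: 12.15
tool_pos: [0.5878, -0.1337, 0.0202]
tool_rot: [1.937, 2.47, 0.0]
contact_force: [-0.3, -1.6, 0.8]
grip_width: 0.331
```

```bash
python3 snap.py 11 wrist; python3 -c "
from h import *
print(inl(state()[1]))"
```

```text
t 12.2 pos [ 0.5877 -0.1337  0.02  ] yaw 103.78 F [ 0.3 -1.6  0.4] grip 28.1
    [-0.0, 0.0, -0.0] -0.0
[-0.32156522 -0.1168033 ]
```

View pics/w11.png

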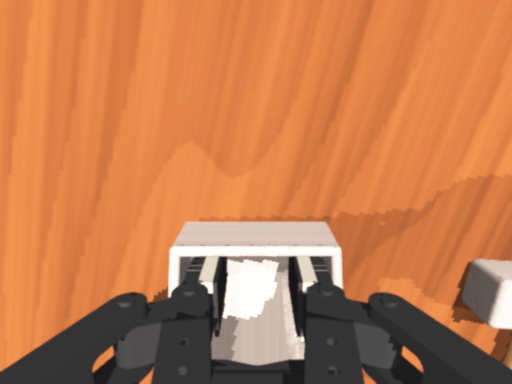

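```bash
python3 -c "
from h import *
arc([(.07,LH+42),(.03,LH+42)],.0125)"
```

```text
t 12.2 pos [ 0.5877 -0.1337  0.02  ] yaw 103.78 F [ 0.3 -1.6  0.4] grip 28.1
    [0.29, -0.01, -0.0] -0.46
    [0.58, -0.04, -0.0] -0.91
    [0.87, -0.08, -0.0] -1.37
    [1.15, -0.15, -0.0] -1.82
    [1.43, -0.23, -0.0] -2.28
    [1.71, -0.33, -0.0] -2.74
    [2.06, -0.47, -0.0] -2.74
    [2.4, -0.61, -0.0] -2.74
[ 5.4110e-01 -4.6100e-02  2.0000e-02  1.2567e+02]
```

jog_arm(
  motion=[0.29,-0.01,0,-0.46,171,0.58,-0.04,0,-0.9,171,0.87,-0.08,0,-1.37,171,1.15,-0.15,0,-1.82,171,1.43,-0.23,0,-2.28,171,1.71,-0.33,0,-2.74,171,2.06,-0.47,0,-2.74,171,2.4,-0.61,0,-2.74,171],
)

```text
time: 13.2
tool_pos: [0.5404, -0.0458, 0.0195]
tool_rot: [1.436, 2.794, 0.0]
contact_force: [0.8, -0.7, 1.0]
grip_width: 0.33
```

```bash
python3 snap.py 12 wrist; python3 -c "
from h import *
print(inl(state()[1]))
arc([(.03,LH+42),(.12,LH)],.0125)"
```

```text
t 13.25 pos [ 0.5384 -0.0441  0.0189] yaw 125.65 F [-1.3  0.6 -0.2] grip 27.5
    [-0.06, 0.02, -0.02] 0.01
[-0.23794738 -0.05790681]
t 13.25 pos [ 0.5384 -0.0441  0.0189] yaw 125.65 F [-1.3  0.6 -0.2] grip 27.5
    [0.37, -0.0, 0.0] -0.0
    [0.75, -0.0, 0.0] -0.0
    [1.05, 0.01, 0.0] 0.52
    [1.35, 0.04, 0.0] 1.05
    [1.64, 0.1, 0.0] 1.57
    [1.93, 0.17, 0.01] 2.1
    [2.22, 0.27, 0.01] 2.62
    [2.49, 0.39, 0.01] 3.15
    [2.76, 0.53, 0.01] 3.67
    [3.02, 0.68, 0.01] 4.2
    [3.26, 0.86, 0.01] 4.72
    [3.49, 1.05, 0.01] 5.25
[4.912e-01 9.380e-02 1.890e-02 8.367e+01]
```

View pics/w12.png

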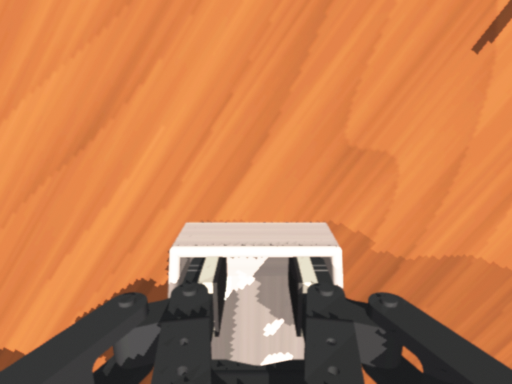

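jog_arm(
  motion=[0.3,0,0,0,171,0.6,0,0,0,171,0.9,0.01,0,0.52,171,1.2,0.04,0,1.05,171,1.49,0.1,0,1.57,171,1.78,0.17,0,2.1,171,2.07,0.27,0,2.62,171,2.34,0.39,0,3.15,171],
)

```text
time: 14.25
tool_pos: [0.4981, 0.0395, 0.0192]
tool_rot: [-2.012, -2.412, 0.001]
contact_force: [0.2, -1.0, 0.7]
grip_width: 0.333
```

```bash
python3 snap.py 13 wrist; python3 -c "
from h import *
o,p,R,y=state()
print(inl(p),y-LH)
arc([(.048,LH)],.012)"
```

```text
t 14.3 pos [0.4975 0.0407 0.019 ] yaw 100.26 F [-0.4  0.6 -0.1] grip 28.0
    [-0.03, 0.01, -0.0] -0.01
[-0.15819822 -0.00785046] 16.588429750730086
t 14.3 pos [0.4975 0.0407 0.019 ] yaw 100.26 F [-0.4  0.6 -0.1] grip 28.0
    [0.3, 0.01, 0.0] 0.52
    [0.6, 0.04, 0.0] 1.04
    [0.89, 0.1, 0.0] 1.56
    [1.18, 0.17, 0.0] 2.07
[4.958e-01 8.850e-02 1.900e-02 8.367e+01]
```

View pics/w13.png

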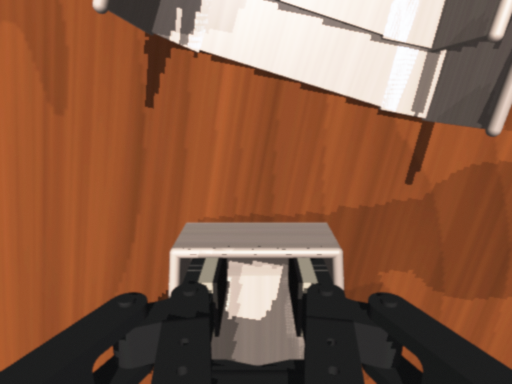

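jog_arm(
  motion=[0.3,0.01,0,0.52,171,0.6,0.04,0,1.04,171,0.89,0.1,0,1.56,171,1.18,0.17,0,2.07,171],
)

```text
time: 14.8
tool_pos: [0.4962, 0.0868, 0.0191]
tool_rot: [-2.337, -2.099, 0.002]
contact_force: [0.0, -1.1, 0.7]
grip_width: 0.331
```

```bash
python3 snap.py 14 wrist; python3 -c "
from h import *
o,p,R,y=state()
print(inl(p),y-LH)
z=.019
plan(*[lw(x,0.0,zz) for x,zz in [(-.1,z),(-.09,z),(-.08,.02),(-.07,.021),(-.06,.022),(-.05,.024),(-.04,.025),(-.03,.025)]])"
```

```text
t 14.85 pos [0.4963 0.088  0.0192] yaw 83.76 F [-0.   0.8  0.5] grip 27.9
    [-0.03, 0.0, 0.0] -0.01
[-0.11131516 -0.00146921] 0.09180212188451264
t 14.85 pos [0.4963 0.088  0.0192] yaw 83.76 F [-0.   0.8  0.5] grip 27.9
    [0.28, -0.04, 0.0] 0.01
    [0.53, -0.04, 0.0] 0.01
    [0.78, -0.04, -0.02] 0.01
    [1.03, -0.04, -0.05] 0.01
    [1.28, -0.03, -0.07] 0.01
    [1.53, -0.03, -0.12] 0.01
    [1.78, -0.03, -0.14] 0.01
    [2.03, -0.03, -0.14] 0.01
```

View pics/w14.png

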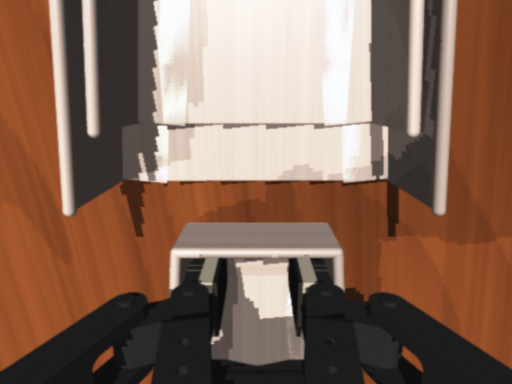

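jog_arm(
  motion=[0.28,-0.04,0,0,171,0.53,-0.04,0,0,171,0.78,-0.04,-0.02,0,171,1.03,-0.04,-0.05,0,171,1.28,-0.04,-0.07,0,171,1.53,-0.04,-0.12,0,171,1.78,-0.04,-0.14,0,171,2.03,-0.04,-0.15,0,171],
)

```text
time: 15.85
tool_pos: [0.5038, 0.168, 0.0253]
tool_rot: [2.336, 2.1, -0.001]
contact_force: [0.2, -1.3, 0.5]
grip_width: 0.332
```

```bash
python3 snap.py 15 wrist; python3 -c "
from h import *
o,p,R,y=state()
print(inl(p),y-LH)
z=.025
plan(*[lw(x,0.0,z) for x in (-.018,-.006,.006,.018,.030,.040,.048,.054)])"
```

```text
t 15.9 pos [0.5042 0.1692 0.0255] yaw 83.92 F [-0.8  1.3  0.5] grip 28.2
    [-0.03, -0.01, 0.01] 0.0
[-0.02970983 -0.00038659] 0.2486831043434563
t 15.9 pos [0.5042 0.1692 0.0255] yaw 83.92 F [-0.8  1.3  0.5] grip 28.2
    [0.29, -0.01, 0.01] 0.03
    [0.59, -0.01, 0.01] 0.03
    [0.89, -0.01, 0.01] 0.03
    [1.19, -0.0, 0.01] 0.03
    [1.49, -0.0, 0.01] 0.03
    [1.74, -0.0, 0.01] 0.03
    [1.94, -0.0, 0.02] 0.03
    [2.09, -0.0, 0.02] 0.03
```

View pics/w15.png

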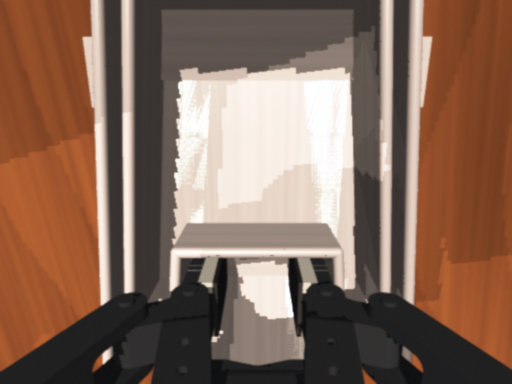

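jog_arm(
  motion=[0.29,-0.01,0.01,0,171,0.59,-0.01,0.01,0,171,0.89,-0.01,0.01,0,171,1.19,-0.01,0.01,0,171,1.49,-0.01,0.01,0,171,1.74,-0.01,0.01,0,171,1.94,-0.01,0.01,0,171,2.09,-0.01,0.01,0,171],
)

```text
time: 16.9
tool_pos: [0.5125, 0.2511, 0.025]
tool_rot: [2.336, 2.1, 0.0]
contact_force: [0.3, -1.0, -0.1]
grip_width: 0.332
```

```bash
python3 snap.py 16 wrist; python3 -c "
from h import *
o,p,R,y=state()
print(inl(p),y-LH)"
```

```text
t 16.95 pos [0.5127 0.2517 0.0251] yaw 83.92 F [ 0.2  0.3 -0.1] grip 28.0
    [-0.02, -0.0, 0.0] -0.0
[0.05322263 0.00031771] 0.24690203901141672
```

View pics/w16.png

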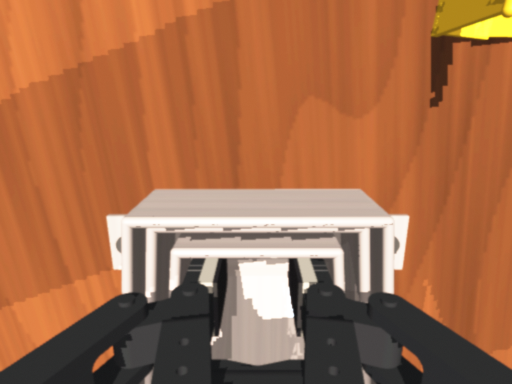

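Straight and centred, about 8 mm to go. I'll push slowly until it meets resistance.

jog_arm(
  motion=[0.07,0,0,0,171,0.13,0,0,0,171,0.18,0,0,0,171],
)

```text
time: 17.32
tool_pos: [0.5132, 0.2577, 0.0249]
tool_rot: [2.337, 2.1, -0.0]
contact_force: [-0.2, -0.6, -1.1]
grip_width: 0.326
```

jog_arm(
  motion=[0.03,0,0,0,171,0.05,0,0,0,171],
)

```text
time: 17.58
tool_pos: [0.5133, 0.2598, 0.0249]
tool_rot: [2.336, 2.1, -0.0]
contact_force: [-0.4, -0.2, -0.1]
grip_width: 0.328
```

jog_arm(
  motion=[0.02,0,0,0,171,0.04,0,0,0,171],
)

```text
time: 17.82
tool_pos: [0.5134, 0.2603, 0.0249]
tool_rot: [2.335, 2.1, -0.003]
contact_force: [-0.6, -6.4, 2.4]
grip_width: 0.331
```

jog_arm(
  motion=[0.03,0,0,0,171,0.05,0,0,0,171],
)

```text
time: 18.08
tool_pos: [0.5134, 0.2604, 0.0248]
tool_rot: [2.332, 2.1, -0.008]
contact_force: [-0.5, -12.4, 4.3]
grip_width: 0.332
```

jog_arm(
  motion=[-0.2,0,0,0,171,-0.4,0,0,0,180,-0.45,0,-0.8,0,183,-0.45,0,-1.8,0,183,-0.8,0,-3.0,0,183,-1.4,0,-4.0,0,183,-1.4,0,-4.0,0,183],
)

```text
time: 18.95
tool_pos: [0.5107, 0.2077, 0.1896]
tool_rot: [2.335, 2.096, 0.014]
contact_force: [0.5, -0.5, 0.4]
grip_width: 0.286
```

```bash
python3 snap.py 17 wrist; python3 - <<'E'
import cv2,numpy as np
p=np.load("w17.npz")["p"]
cv2.imwrite("pics/cw17.png",cv2.resize(p[100:300,150:360],None,fx=2.9,fy=2.9,interpolation=cv2.INTER_CUBIC)[:,:,::-1])
E
```

```text
t 19.0 pos [0.5091 0.2078 0.187 ] yaw 83.84 F [ 0.7 -0.8 -0.9] grip 24.0
    [0.0, 0.04, -0.06] 0.0
```

View pics/cw17.png

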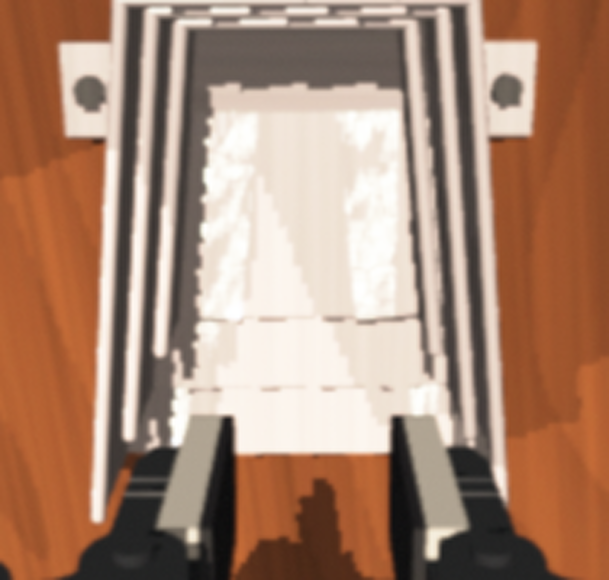

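jog_arm(
  motion=[-1.5,0,-0.5,0,183,-3,0,-0.5,0,183,-4.5,0,-0.5,0,183,-6,0,-0.5,0,183,-6,0,-0.5,0,183,-6,0,-0.5,0,183],
)

```text
time: 19.75
tool_pos: [0.4815, -0.0303, 0.2033]
tool_rot: [-2.335, -2.097, 0.001]
contact_force: [-0.7, 0.7, 0.4]
grip_width: 0.283
```

```bash
python3 snap.py 18 top scene; python3 - <<'E'
from h import *
a=np.load("t18.npz")["p"]; b=np.load("s18.npz");
A=cv2.resize(a[165:235,190:280],None,fx=4.2,fy=4.2,interpolation=cv2.INTER_CUBIC)
B=cv2.resize(b["p"][185:265,225:310],None,fx=4.4,fy=4.4,interpolation=cv2.INTER_CUBIC)
h=max(A.shape[0],B.shape[0]); C=np.zeros((h,A.shape[1]+B.shape[1],3),np.uint8); C[:A.shape[0],:A.shape[1]]=A; C[:B.shape[0],A.shape[1]:]=B
cv2.imwrite("pics/c18.png",C[:,:,::-1])
E
```

```text
t 19.85 pos [ 0.4819 -0.0295  0.2039] yaw 84.01 F [ 0.5  0.6 -0.6] grip 24.3
    [-0.02, -0.01, 0.01] 0.02
```

View pics/c18.png

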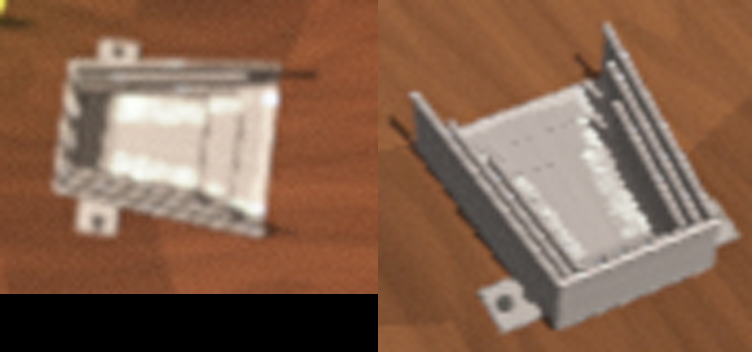

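View pics/s18.png

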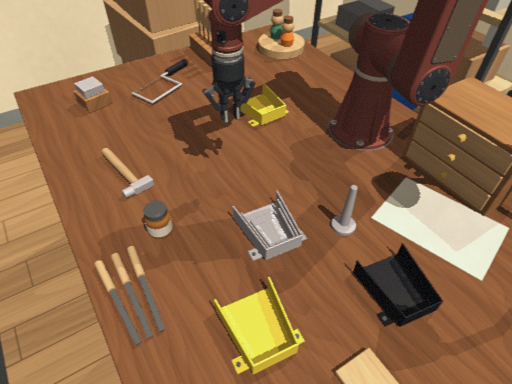

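```bash
python3 - <<'E'
from h import *
z=np.load("w17.npz")
c=cv2.resize(z["p"][92:125,175:335],None,fx=4.9,fy=9,interpolation=cv2.INTER_NEAREST); cv2.imwrite("pics/c17b.png",c[:,:,::-1])
info=eyes.camera_info("wrist"); T=z["T"]@info["T_tool_cam"]
for v in (99,100,101,102,103,104,105,106,107,108,109):
    print(v,z["p"][v,[215,235,260,285]].mean(1).round().tolist(),[round(1e3*inl(ray(info,[(255,v)],h,T)[0])[0],1) for h in (.048,.045,.042)])
E
```

```text
99 [248.0, 245.0, 243.0, 239.0] [np.float64(80.0), np.float64(80.0), np.float64(80.0)]
100 [221.0, 217.0, 213.0, 207.0] [np.float64(79.3), np.float64(79.3), np.float64(79.3)]
101 [155.0, 163.0, 164.0, 168.0] [np.float64(78.5), np.float64(78.5), np.float64(78.5)]
102 [109.0, 172.0, 190.0, 197.0] [np.float64(77.7), np.float64(77.7), np.float64(77.7)]
103 [139.0, 216.0, 235.0, 232.0] [np.float64(77.0), np.float64(76.9), np.float64(76.9)]
104 [179.0, 190.0, 210.0, 206.0] [np.float64(76.2), np.float64(76.2), np.float64(76.1)]
105 [159.0, 152.0, 156.0, 150.0] [np.float64(75.4), np.float64(75.4), np.float64(75.3)]
106 [183.0, 179.0, 175.0, 152.0] [np.float64(74.7), np.float64(74.6), np.float64(74.5)]
107 [236.0, 234.0, 230.0, 206.0] [np.float64(73.9), np.float64(73.8), np.float64(73.8)]
108 [213.0, 211.0, 205.0, 192.0] [np.float64(73.1), np.float64(73.0), np.float64(73.0)]
109 [150.0, 147.0, 142.0, 139.0] [np.float64(72.3), np.float64(72.3), np.float64(72.2)]
```

View pics/c17b.png

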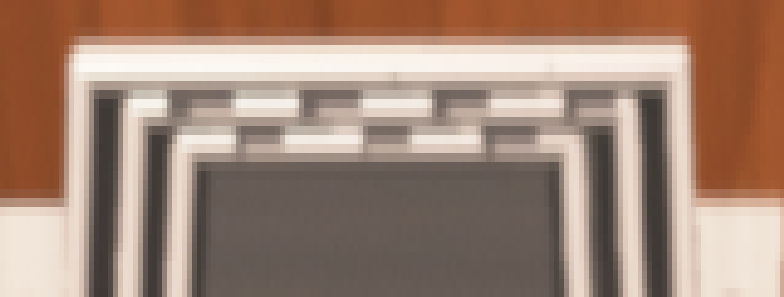

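```bash
python3 - <<'E'
from h import *
a=np.load("scene0.npz")["p"].astype(int); b=np.load("s18.npz")["p"].astype(int)
for n,(u0,u1,v0,v1) in dict(jar=(138,178,195,242),hammer=(98,155,145,200),mandrel=(328,362,180,238)).items():
    print(n,np.abs(a-b)[v0:v1,u0:u1].mean().round(2))
from workcell import finish_job
print(finish_job())
E
```

```text
jar 3.12
hammer 1.67
mandrel 9.46
the job is handed in; nothing more can be done
None
```

```bash
python3 - <<'E'
import numpy as np,cv2
a=np.load("scene0.npz")["p"]; b=np.load("s18.npz")["p"]
c=np.hstack([cv2.resize(x[170:245,320:370],None,fx=6,fy=6) for x in(a,b)]);cv2.imwrite("pics/m.png",c[:,:,::-1])
E
```

```text
(no output)
```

View pics/m.png

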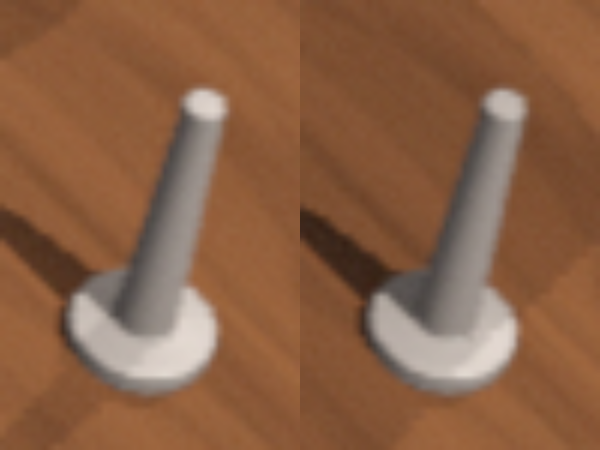

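The pans are put away, and I handed the job in at about 20 s. I slid the medium pan into the large one, then the small one into the medium. Each time the fingers stood inside the pan, part-open, and pushed its end wall. The pans stayed on the bench throughout, with no lifting or tipping.

**Last checks:**
- **Pushed home:** each pan stopped moving while the push force rose to about 12 N. In the wrist close-up the three end-wall rims lie about 3 mm apart, one sheet thickness, so they touch.
- **Straight and flat:** the rims look parallel and centred, and nothing looks tilted in the top and scene views.
- **Bystanders:** the before/after scene pictures show the jar and hammer unchanged. The mandrel area differed more (9.5 grey levels, against 3.1 and 1.7). I only looked closer after handing in. In the enlarged crop the mandrel stands in the same place, and the difference is lighting and shadow.

No check failed. The wrist force read no more than about 14 N in any reading.

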